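# Refill the mosaic sample base and nest the trays on it

### The job

Pack up the mosaic sample kit: first put a spare tile down into every empty pocket of the wooden sample base, leaving the tiles that are already there in their pockets. Then nest all the coloured trays, in any order, in one upright stack on the base, each turned so that its nose points the same way as the base's and it drops fully home over the one below. Put the spare tiles that are left over into the square steel tin; do not knock the glue jar about.

Things in the scene. Friction and masses are not known exactly. Their poses are not given: they have to be found in the camera images.
- base: wooden sample base fixed to the table, 196 x 60 mm: square tail at -x, sides parallel up to x = 66 mm, then tapering to a nose 26 mm wide at x = 98 mm. Origin on the table, mid-length; x tail to nose, z up. Dark flange 10 mm thick, on it a pale deck 45 mm wide, 8 mm high, with a row along x of five pockets, 25 mm square, 8 mm deep, 31 mm apart. The lowest tray stands on the flange, around the deck
- pocket0 (a point): pocket 0 of the base: centre of its floor, 10 mm above the table (x = -73 mm in the base's frame); same axes as the base
- pocket1 (a point): pocket 1 of the base: centre of its floor, 10 mm above the table (x = -42 mm in the base's frame); same axes as the base
- pocket2 (a point): pocket 2 of the base: centre of its floor, 10 mm above the table (x = -11 mm in the base's frame); same axes as the base
- pocket3 (a point): pocket 3 of the base: centre of its floor, 10 mm above the table (x = 20 mm in the base's frame); same axes as the base
- pocket4 (a point): pocket 4 of the base: centre of its floor, 10 mm above the table (x = 51 mm in the base's frame); same axes as the base
- tray1_mid (a point): blue tray (may be absent), 100-210 g, outline of the base (196 x 60 mm, nose at +x), 42 mm high; point at mid-length, 21 mm above the underside; z up. Flat sides to 32 mm up (grip the 60 mm width), then an inset collar 47 mm wide. Hollow below (28 mm deep, 54 wide): fits over the base's deck or a tray's collar with 3 mm play. Home on the base its underside is 10 mm above the table; each tray adds 32
- tray1_fore (a point): point on the centre line of the blue tray, 50 mm from its middle towards the nose, 21 mm above its underside
- tray2_mid (a point): orange tray (may be absent), 100-210 g, outline of the base (196 x 60 mm, nose at +x), 42 mm high; point at mid-length, 21 mm above the underside; z up. Flat sides to 32 mm up (grip the 60 mm width), then an inset collar 47 mm wide. Hollow below (28 mm deep, 54 wide): fits over the base's deck or a tray's collar with 3 mm play. Home on the base its underside is 10 mm above the table; each tray adds 32
- tray2_fore (a point): point on the centre line of the orange tray, 50 mm from its middle towards the nose, 21 mm above its underside
- tray3_mid (a point): green tray (may be absent), 100-210 g, outline of the base (196 x 60 mm, nose at +x), 42 mm high; point at mid-length, 21 mm above the underside; z up. Flat sides to 32 mm up (grip the 60 mm width), then an inset collar 47 mm wide. Hollow below (28 mm deep, 54 wide): fits over the base's deck or a tray's collar with 3 mm play. Home on the base its underside is 10 mm above the table; each tray adds 32
- tray3_fore (a point): point on the centre line of the green tray, 50 mm from its middle towards the nose, 21 mm above its underside
- set0_mid (a point): tile already in pocket 0 of the base, if it is not absent: stone or glass mosaic tile, 22 x 22 mm and 20 mm high, 25 g, any face may be up; the point is its centre; axes square to its faces
- set1_mid (a point): tile already in pocket 1 of the base, if it is not absent: stone or glass mosaic tile, 22 x 22 mm and 20 mm high, 25 g, any face may be up; the point is its centre; axes square to its faces
- set2_mid (a point): tile already in pocket 2 of the base, if it is not absent: stone or glass mosaic tile, 22 x 22 mm and 20 mm high, 25 g, any face may be up; the point is its centre; axes square to its faces
- set3_mid (a point): tile already in pocket 3 of the base, if it is not absent: stone or glass mosaic tile, 22 x 22 mm and 20 mm high, 25 g, any face may be up; the point is its centre; axes square to its faces
- set4_mid (a point): tile already in pocket 4 of the base, if it is not absent: stone or glass mosaic tile, 22 x 22 mm and 20 mm high, 25 g, any face may be up; the point is its centre; axes square to its faces
- spare1_mid (a point): spare tile loose on the table: stone or glass mosaic tile, 22 x 22 mm and 20 mm high, 25 g, any face may be up; the point is its centre; axes square to its faces
- spare2_mid (a point): spare tile loose on the table: stone or glass mosaic tile, 22 x 22 mm and 20 mm high, 25 g, any face may be up; the point is its centre; axes square to its faces
- spare3_mid (a point): spare tile loose on the table: stone or glass mosaic tile, 22 x 22 mm and 20 mm high, 25 g, any face may be up; the point is its centre; axes square to its faces
- spare4_mid (a point): spare tile loose on the table: stone or glass mosaic tile, 22 x 22 mm and 20 mm high, 25 g, any face may be up; the point is its centre; axes square to its faces
- spare5_mid (a point): spare tile loose on the table: stone or glass mosaic tile, 22 x 22 mm and 20 mm high, 25 g, any face may be up; the point is its centre; axes square to its faces
- tin: square open steel tin fixed to the table, 100 x 100 mm outside, 30 mm high, walls and floor 3 mm; origin under its centre on the table, axes along its sides; takes the left-over spares
- glue_pt (a point): white glue jar, 50 mm across, 70 mm high, bystander; point at half height
Not all that is in view belongs to the job. Of the things shaped like the part that bears tray3_mid, the green one is meant.

How it is judged:
By the outcome, as a careful person would: the job done as asked, in the order asked, and still so for the second after the job is handed in, with the robot touching nothing.
Of set0, set1, set2, set3, set4 only 1 to 2 are there at a start; the rules pass over those that are not, and their reading is None.
Of tray1, tray2, tray3 only 2 to 3 are there at a start; the rules pass over those that are not, and their reading is None.
At some moment in a run one of tray1, tray2, tray3, spare1, spare2, spare3, spare4, spare5 may be knocked a few centimetres aside while the robot is not near it.
Once in a run the grip may slacken for a moment while it holds something.
It also fails if it takes over 208 s, if anything falls off the work surface, if the arm or the gripper's body presses on something with over 40 N, if the wrist force passes 120 N, or if a joint passes its speed limit or range.

### The arm

A 6-joint arm with a two-finger parallel gripper is mounted at the origin on the work surface. World frame = base frame: x ahead of the robot, y to its left, z up, the work surface at z = 0. Lengths are in m, angles in rad, forces in N, time in s.
With the tool pointing down it reaches from about 0.35 to 0.975 m from the base axis. Payload 7.1 kg.
Tool frame: the origin (TCP) lies midway between the tips of the shut fingers; the grasp point (between the pads) lies behind it (grip_depth is the z of the grasp point in the tool frame, in m); z points along the fingers, y is the line along which they close (so a half turn about z gives the same grasp; the last joint's range is limited). The gripper opens to 88 mm and grips with 3 to 60 N. Pads are 20 mm wide; open, the fingers measure 115 mm over their backs; the gripper's body (75 mm by 178 mm) begins 61 mm behind the grasp point.
Start: joints at [1.119, 0.423, 1.63, -0, 1.089, -0.019], TCP at [0.262, 0.567, 0.223] pointing down, gripper open.
Joint ranges: [-3, 3], [-0.9, 2.11], [0.09, 2.58], [-1.31, 4.45], [0.11, 2.69], [-2.54, 2.54]. Speed limits (rad/s): [2.39, 2.39, 3.01, 3.14, 3.14, 3.14].

### API

Orientations are given as a 3x3 rotation matrix whose columns are the frame's x, y, z axes.
In Python, from station import * gives the robot as it stands.
- The arm moves only by the tool carry_out, never from a script. Its argument "targets" is text: rows parted by semicolons, each of 6 numbers parted by spaces: the shift along the world's x, y, z in m, then the turn, a rotation vector about the world's x, y, z in degrees. A call has 1 to 20 rows; each row shifts and turns the commanded pose from where the row before left it; what a row does not reach is not made up. A row lasts 1/8 s, in which the tool goes at most 62.5 mm and 10.7 degrees, less where a joint would pass 70% of its speed; a pose out of reach is approached as far as the arm can. A call is refused whole if a number of a shift passes 0.0625 or a number of a turn 10.7, either way. A call with a gripper value outside its range is refused whole. "gripper" is the gripper command: -1 is shut, 1 is fully open, values between are in proportion, set as the call begins (left out, the last holds). The fingers move at their own pace and stop on an object; the grip force is fixed at half the most. Time passes only in rows, so rows that do not move let the fingers close. It gives the time, the measured TCP pose, the force, the opening and the grip force at its end, in the units of the state.
- read_state(): the state, without advancing time (a new reading comes with each control period).
- capture(name): name is "scene" or "top"; returns (picture, depth): 400x640x3 uint8, red, green, blue; 400x640 float32, m along the optical axis (not along the pixel's ray), 0 where there is no reading.
- get_calibration(name): a dict with "vfov" (degrees; the focal length in pixels is half the picture's height over the tangent of half this angle, whatever the lens; pixels are square), "cx", "cy" (the principal point, pixels), "world_from_camera" (4x4, takes a point from camera to world coordinates). Camera axes: x right, y up, looking along -z (the intrinsics and any distortion apply to the point x, -y, -z); pixel columns grow to the right and rows downward; lengths in m; the calibration is good to about 2 mm. A picture is of the moment at which its call begins. get_calibration takes no time and is no camera call.
- job_done(): hands the job in; it is judged then, once.
Trained networks look in the newest picture that a camera, given by its name, has taken for a name from the list of things; names that differ only in an ending like _2 or _b are one class to them, and where a whole thing is asked for, a point or a joint stands for the part that bears it (a point fixed in the world has none). Each returns a list of dicts, best first, with "conf" (0 to 1); they miss things now and then, are a little off and sometimes report something else, mostly with a low value. They report only what shows in the picture. A call takes as long as a camera call. They do not tell look-alikes from the thing itself.
- outline_of(camera, label): "region" (400x640 bool, what is visible of it) and "centre" ([column, row] as shares, 0 to 1, of the picture: columns of its width, rows of its height, amid what is visible of it).
- tip_of(camera, label): "centre" ([column, row] as shares, 0 to 1, of the picture: columns of its width, rows of its height: a listed point, or the origin of a listed thing).
The state is a dict: "time_s": time; "qpos": joint angles; "qd": joint speeds; "effort": joint torques, N m; "position": TCP position; "tool_rot": TCP orientation; "ft_force": force on the tool from outside, world axes, zero at the start; "ft_torque": the same for the moment, N m; "gripper_width": finger opening in m; "finger_force": force on a finger pad.
Only numpy, scipy, OpenCV 4.12 (cv2) and the standard library are available. Lean on these libraries where they do the work, as an engineer would, in place of code of your own. Each camera call takes 0.05 s, during which the arm holds its last target. There are 200 camera calls.

## Working session

There is one attempt and no reset: what is moved stays moved. The work goes in short steps, Python scripts to look and compute and a tool call to move; the robot and the scene stay as the last step left them, time stands still between calls to the robot, and variables do not carry over. Pictures are saved under pics/ and viewed, at most 14 in all, crops included, and the job is handed in when it is done.

Besides the shell and the picture viewer there is one more tool, called as name(argument=value, ...), one argument or row to a line, values as JSON. carry_out: Moves the arm, as the interface text tells. Its arguments: {"type":"object","properties":{"targets":{"type":"string"},"gripper":{"type":"number"}},"required":["targets"]}

```bash
ls; mkdir -p pics; cat > h.py <<'E'
from station import *
import numpy as np, cv2
def snap(n,save=None):
    p,d=capture(n)
    if save: cv2.imwrite('pics/'+save,cv2.cvtColor(p,cv2.COLOR_RGB2BGR))
    return p,d
def ray(n,u,v):
    c=get_calibration(n);f=200/np.tan(np.radians(c['vfov'])/2)
    return c,np.array([(u-c['cx'])/f,-(v-c['cy'])/f,-1.0])
def at_depth(n,u,v,z):
    c,r=ray(n,u,v);T=np.array(c['world_from_camera']);return (T@np.r_[r*z,1])[:3]
def at_z(n,u,v,h):
    c,r=ray(n,u,v);T=np.array(c['world_from_camera']);o=T[:3,3];w=T[:3,:3]@r;return o+w*(h-o[2])/w[2]
E
python3 - <<'E'
from h import *
for n in('top','scene'):
    snap(n,n+'0.png');c=get_calibration(n);print({k:(np.round(v,3).tolist() if k=='world_from_camera' else v) for k,v in c.items()})
s=read_state();print(s['time_s'],s['position'],s['tool_rot'],s['gripper_width']);print([k for k in s])
E
```

```text
pics
{'vfov': 42.290315566815075, 'cx': 318.74161706777505, 'cy': 208.2167815019731, 'world_from_camera': [[-0.012, 0.991, -0.132, 0.357], [-1.0, -0.013, -0.007, 0.019], [-0.008, 0.132, 0.991, 1.394], [0.0, 0.0, 0.0, 1.0]]}
{'vfov': 47.42249271573476, 'cx': 309.0664859645037, 'cy': 197.46908878644527, 'world_from_camera': [[0.297, -0.633, 0.715, 1.314], [0.955, 0.208, -0.212, -0.219], [-0.014, 0.746, 0.666, 0.793], [0.0, 0.0, 0.0, 1.0]]}
0.1 [0.26190107 0.56690339 0.22196496] [[-9.07782012e-01  4.19441786e-01 -6.37621569e-04]
 [ 4.19442268e-01  9.07781123e-01 -1.27164563e-03]
 [ 4.54395115e-05 -1.42182246e-03 -9.99998988e-01]] 0.0878425566611091
['time_s', 'qpos', 'qd', 'effort', 'position', 'tool_rot', 'ft_force', 'ft_torque', 'finger_force', 'gripper_width']
```

View pics/top0.png

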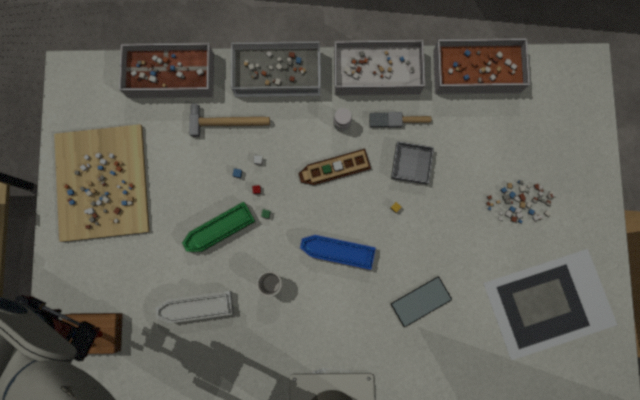

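View pics/scene0.png

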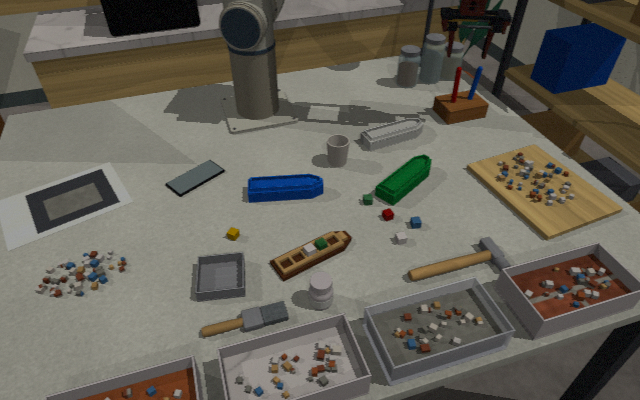

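Top view: base at (335,167) with its nose to the left and tiles at about (327,169) and (338,166). Blue tray is at (340,252) and green tray at (220,228). The white look-alike tray at (197,307) isn't part of the job, and there is no orange tray. Spares are at (258,160), (237,173), (256,189), (266,214) and (396,207). Tin is at (413,163); glue jar is at (343,118) and a cup at (270,284). The only green tray-shaped object is the one at (220,228).

```bash
cat > m.py <<'E'
from h import *
H={'base':.0,'tin':0,'tray1_mid':.021,'tray1_fore':.021,'tray3_mid':.021,'tray3_fore':.021,'pocket0':.01,'pocket2':.01,'pocket4':.01,'glue_pt':.035}
def tips(labels,cams=('top','scene'),k=3):
    for l in labels:
        for n in cams:
            r=tip_of(n,l)[:k]
            print(l,n,[(round(x['conf'],2),np.round(np.array(x['centre'])*[640,400],1).tolist(),np.round(at_z(n,x['centre'][0]*640,x['centre'][1]*400,H.get(l,.01))[:2],4).tolist()) for x in r if x['conf']>.2])
E
python3 - <<'E'
from m import *
tips(['base','pocket0','pocket2','pocket4','tray1_mid','tray1_fore','tray2_mid','tray3_mid','tray3_fore','tin','glue_pt'],k=2)
tips(['spare1_mid'],k=8)
tips(['set0_mid','set1_mid','set2_mid','set3_mid','set4_mid'],cams=('top',),k=3)
for n in('top','scene'):
    r=outline_of(n,'spare1_mid')
    for x in r[:9]:print(n,x['conf'],np.round(np.array(x['centre'])*[640,400],1),x['region'].sum())
a=cv2.imread('pics/top0.png')[130:270,180:440];b=cv2.imread('pics/scene0.png')[210:285,255:365]
cv2.imwrite('pics/c1.png',cv2.resize(a,None,fx=3,fy=3,interpolation=cv2.INTER_CUBIC))
cv2.imwrite('pics/c2.png',cv2.resize(b,None,fx=7,fy=7,interpolation=cv2.INTER_CUBIC))
E
```

```text
base top [(0.92, [332.0, 165.4], [0.6603, -0.0101])]
base scene [(0.72, [314.7, 252.5], [0.6475, -0.0101])]
pocket0 top [(0.97, [350.3, 164.7], [0.6594, -0.0597]), (0.86, [337.3, 167.3], [0.6526, -0.0241])]
pocket0 scene [(0.97, [310.1, 254.3], [0.6579, -0.0243]), (0.96, [321.7, 245.8], [0.6415, 0.009])]
pocket2 top [(0.97, [350.3, 164.7], [0.6594, -0.0597]), (0.86, [337.3, 167.3], [0.6526, -0.0241])]
pocket2 scene [(0.97, [310.1, 254.3], [0.6579, -0.0243]), (0.96, [321.7, 245.8], [0.6415, 0.009])]
pocket4 top [(0.97, [350.3, 164.7], [0.6594, -0.0597]), (0.86, [337.3, 167.3], [0.6526, -0.0241])]
pocket4 scene [(0.97, [310.1, 254.3], [0.6579, -0.0243]), (0.96, [321.7, 245.8], [0.6415, 0.009])]
tray1_mid top [(0.59, [333.6, 251.3], [0.4236, -0.0101])]
tray1_mid scene [(0.85, [285.2, 187.5], [0.4276, -0.0203])]
tray1_fore top [(0.71, [317.9, 246.3], [0.4373, 0.0312])]
tray1_fore scene [(0.62, [302.5, 187.8], [0.4428, 0.0224]), (0.46, [316.0, 293.5], [0.7724, -0.0471])]
tray2_mid top []
tray2_mid scene [(0.49, [305.1, 189.4], [0.4387, 0.0304])]
tray3_mid top [(0.8, [217.7, 227.6], [0.490
[... 330 characters left out ...]
129.3], [0.2819, 0.4089])]
tin top [(0.81, [412.2, 167.7], [0.6509, -0.23])]
tin scene [(0.74, [224.1, 281.0], [0.6649, -0.2226])]
glue_pt top [(0.7, [338.4, 117.4], [0.7853, -0.0286])]
glue_pt scene [(0.8, [314.5, 289.8], [0.7725, -0.0504])]
spare1_mid top [(0.45, [255.4, 187.2], [0.6006, 0.1992])]
spare1_mid scene [(0.71, [384.0, 210.4], [0.5771, 0.1941])]
set0_mid top [(0.47, [393.7, 209.0], [0.5359, -0.1744]), (0.41, [318.5, 172.5], [0.6388, 0.0272])]
set1_mid top [(0.35, [357.8, 158.4], [0.6767, -0.0807])]
set2_mid top [(0.58, [337.7, 162.3], [0.6665, -0.0256])]
set3_mid top [(0.53, [324.2, 168.9], [0.6486, 0.0116])]
set4_mid top []
top 0.46 [253.4 188.8] 82
scene 0.66 [388.  212.5] 119
```

View pics/c1.png

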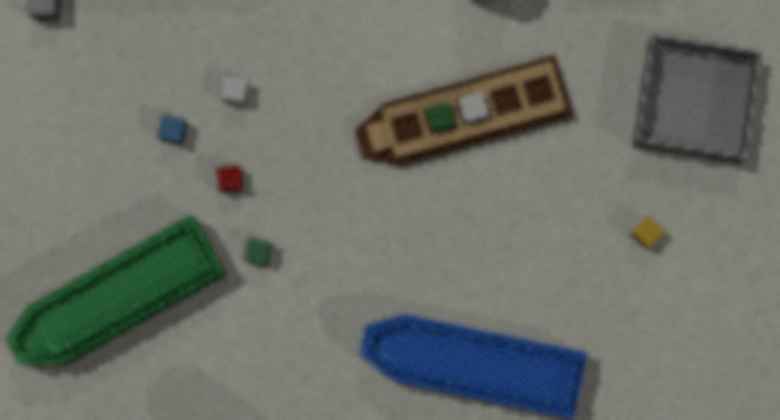

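View pics/c2.png

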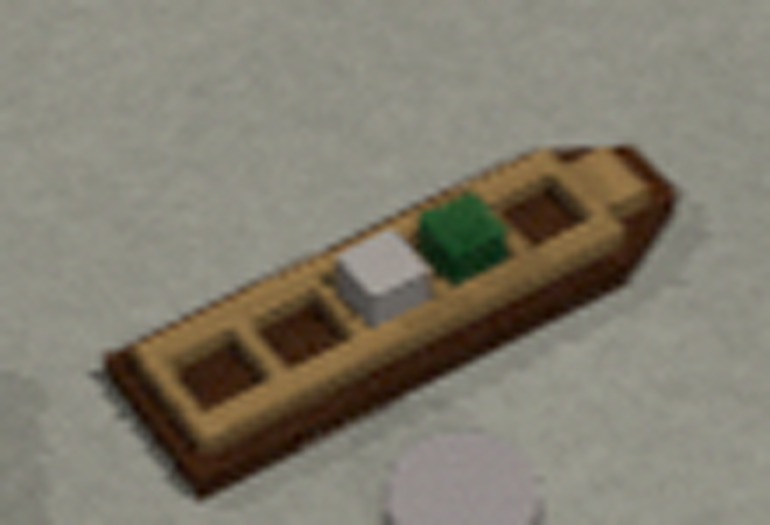

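The crops show pockets 2 (white tile) and 3 (green tile) filled, and pockets 0, 1 and 4 empty. The green tray's nose points left and down at (185,245) in the top picture. Next I'll fit prism silhouettes to height masks from depth.

```bash
cat > fit.py <<'E'
from h import *
from scipy.optimize import minimize
S=4
def out(L=.098,W=.030): return np.array([[-L,-W],[.066,-W],[L,-.013],[L,.013],[.066,W],[-L,W]])
sq=lambda a:np.array([[-a,-a],[a,-a],[a,a],[-a,a]])
MODEL={'tray':[(out(),.006,.032),(np.array([[-.09,-.0235],[.062,-.0235],[.09,-.01],[.09,.01],[.062,.0235],[-.09,.0235]]),.032,.042)],
 'base':[(out(),.006,.010)],'tile':[(sq(.011),.006,.021)],'tin':[(sq(.05),.006,.03)]}
def project(n,P):
    c=get_calibration(n);f=200/np.tan(np.radians(c['vfov'])/2);T=np.linalg.inv(np.array(c['world_from_camera']))
    q=P@T[:3,:3].T+T[:3,3];return np.c_[c['cx']+f*q[:,0]/-q[:,2],c['cy']-f*q[:,1]/-q[:,2]]
def hmap(n,d):
    c=get_calibration(n);f=200/np.tan(np.radians(c['vfov'])/2);T=np.array(c['world_from_camera'])
    v,u=np.mgrid[:400,:640];P=np.dstack([(u-c['cx'])/f*d,-(v-c['cy'])/f*d,-d])@T[:3,:3].T+T[:3,3]
    P[d==0]=np.nan;return P
def sil(n,kind,p,z0,roi):
    u0,v0,u1,v1=roi;im=np.zeros(((v1-v0)*S,(u1-u0)*S),np.uint8);c,s=np.cos(p[2]),np.sin(p[2])
    for o,a,b in MODEL[kind]:
        xy=o@np.array([[c,s],[-s,c]])+p[:2]
        P=np.vstack([np.c_[xy,np.full(len(o),z+z0)] for z in(a,b)])
        q=(project(n,P)-[u0,v0]+.5)*S-.5
        h=cv2.convexHull(q.astype(np.float32)); cv2.fillConvexPoly(im,np.round(h*16).astype(np.int32),255,shift=4)
    return cv2.resize(im,(u1-u0,v1-v0),interpolation=cv2.INTER_AREA)/255.
def fit(n,kind,mask,p0,z0=0,r=None):
    """n: camera; mask: 400x640 bool; p0: start x,y,yaw"""
    r=r or {'tray':.13,'base':.13,'tile':.03,'tin':.08}[kind]
    q=project(n,np.array([[p0[0]+i*r,p0[1]+j*r,z0+.02] for i in(-1,1) for j in(-1,1)]))
    u0,v0=np.maximum(q.min(0).astype(int),0);u1,v1=np.minimum(q.max(0).astype(int)+2,[640,400]);roi=(u0,v0,u1,v1)
    m=mask[v0:v1,u0:u1].astype(np.uint8)
    k,lab,st,ce=cv2.connectedComponentsWithStats(m)
    t=project(n,np.array([[p0[0],p0[1],z0+.015]]))[0]-[u0,v0]
    j=1+np.argmin([np.hypot(*(ce[i]-t))+1000*(st[i,4]<12) for i in range(1,k)]);m=(lab==j)
    sc=np.array([.004,.004,.12])
    best=None
    for w in (0,.25,-.25):
        f=lambda x:np.abs(sil(n,kind,p0+x*sc,z0,roi)-m).sum()/m.sum()
        x0=np.array([0,0,w/.12]);R=minimize(f,x0,method='Nelder-Mead',options=dict(initial_simplex=x0+np.vstack([np.zeros(3),np.eye(3)*1.5]),xatol=.01,fatol=1e-4))
        if best is None or R.fun<best.fun:best=R
    return p0+best.x*sc,best.fun,int(m.sum())
G={'base':('base',[.655,-.008,1.4]),'blue':('tray',[.425,-.012,1.3]),'green':('tray',[.488,.293,2.1]),
'tin':('tin',[.655,-.225,0]),'white':('tile',[.67,.19,0]),'bluet':('tile',[.635,.245,0]),'red':('tile',[.59,.195,0]),'teal':('tile',[.525,.165,0]),'yellow':('tile',[.54,-.175,.5])}
E
python3 - <<'E'
from fit import *
for n in('top','scene'):
    p,d=snap(n);P=hmap(n,d);np.savez('d_'+n,P=P,p=p)
    z=P[...,2]
    q=project(n,np.array([[.5,.05,0]]))[0].astype(int);w=z[q[1]-6:q[1]+6,q[0]-6:q[0]+6];print(n,'table',np.nanmean(w),np.nanstd(w),np.isnan(w).mean(), 'blue top', end=' ')
    q=project(n,np.array([[.425,-.012,.04]]))[0].astype(int);print(z[q[1]-3:q[1]+4:3,q[0]-3:q[0]+4:3].round(3).tolist())
    for k,(kind,p0) in G.items():
        t0=np.array(p0);m=z>.006
        try:r,e,c=fit(n,kind,m,t0);print(k,r.round(4).tolist(),round(e,3),c)
        except Exception as ex:print(k,'err',ex)
E
```

```text
top table 0.00128633846066864 0.0031356424255617053 0.0 blue top [[0.029, 0.033, 0.034], [0.031, 0.03, 0.033], [0.033, 0.03, 0.036]]
base [0.6513, -0.0127, 1.8373] 0.056 1489
blue [0.4251, -0.0173, 1.3485] 0.035 1661
green [0.4864, 0.3008, 2.0752] 0.034 1714
tin [0.6611, -0.2258, -0.1837] 2.335 451
white [0.6749, 0.1923, -0.0127] 0.153 76
bluet [0.6393, 0.2496, -0.0494] 0.142 83
red [0.5945, 0.1973, 0.0468] 0.149 79
teal [0.5275, 0.1722, -0.2009] 0.14 74
yellow [0.5404, -0.1783, 0.7545] 0.114 74
scene table 0.0005492477786222527 0.001465116135359616 0.0 blue top [[0.037, 0.037, 0.036], [0.033, 0.033, 0.033], [0.033, 0.033, 0.032]]
base [0.6504, -0.0132, 1.8401] 0.039 1739
blue [0.4245, -0.0181, 1.354] 0.032 1742
green [0.4853, 0.3003, 2.0782] 0.037 1413
tin [0.6607, -0.2263, -0.1703] 1.232 967
white [0.6762, 0.1925, -0.2233] 0.183 111
bluet [0.6408, 0.2488, -0.2311] 0.164 104
red [0.5946, 0.1965, 0.109] 0.119 107
teal [0.5266, 0.1719, -0.3074] 0.131 90
yellow [0.5411, -0.1789, 0.8671] 0.13 114
```

```bash
python3 - <<'E'
from fit import *
import station
print([k for k in dir(station) if not k.startswith('_')], getattr(station,'grip_depth',None))
b=np.array([.6509,-.013,1.8387]);c,s=np.cos(b[2]),np.sin(b[2]);R=np.array([[c,-s],[s,c]])
ims=[]
for n in('top','scene'):
    p=cv2.cvtColor(np.load('d_'+n+'.npz')['p'],cv2.COLOR_RGB2BGR);k=8
    o=project(n,np.array([[b[0],b[1],.015]]))[0].astype(int)-[44,35]
    im=np.clip(cv2.resize(p[o[1]:o[1]+70,o[0]:o[0]+88],None,fx=k,fy=k,interpolation=cv2.INTER_CUBIC).astype(float)*1.5,0,255).astype(np.uint8)
    def draw(xy,z,col):
        w=xy@R.T+b[:2];q=project(n,np.c_[w,np.full(len(w),z)]);q=((q-o+.5)*k-.5)
        cv2.polylines(im,[np.round(q).astype(np.int32)],True,col,1)
    draw(out(),.010,(255,255,0))
    for i,x in enumerate((-.073,-.042,-.011,.020,.051)):
        draw(sq(.0125)+[x,0],.018,(0,255,255))
    ims.append(im)
cv2.imwrite('pics/ov.png',cv2.resize(np.vstack(ims),None,fx=.53,fy=.53,interpolation=cv2.INTER_AREA))
E
```

```text
['PlanningError', 'capture', 'get_calibration', 'grip_depth', 'job_done', 'outline_of', 'read_state', 'tip_of'] -0.0187
```

View pics/ov.png

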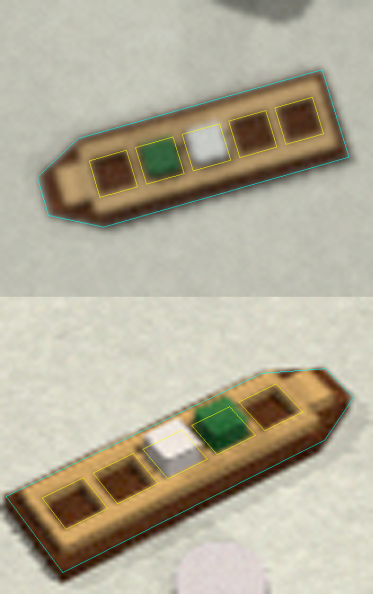

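The overlay matches the base and pockets in both views. Picking the red tile first.

carry_out(
  targets="0.037 -0.0411 -0.0133 0 0 -6.8;0.037 -0.0411 -0.0133 0 0 -6.8;0.037 -0.0411 -0.0133 0 0 -6.8;0.037 -0.0411 -0.0133 0 0 -6.8;0.037 -0.0411 -0.0133 0 0 -6.8;0.037 -0.0411 -0.0133 0 0 -6.8;0.037 -0.0411 -0.0133 0 0 -6.8;0.037 -0.0411 -0.0133 0 0 -6.8;0.037 -0.0411 -0.0133 0 0 -6.8;0 0 0 0 0 0;0 0 0 0 0 0",
  gripper=-0.2,
)

```text
time_s: 3.12
position: [0.5947, 0.1976, 0.1028]
tool_rot: [[-0.07, 0.998, -0.001], [0.998, 0.07, 0.0], [0.0, -0.001, -1.0]]
ft_force: [0.3, 0.2, 1.0]
gripper_width: 0.035
finger_force: 0.0
```

carry_out(
  targets="0 -0.0006 -0.03 0 0 0;0 0 -0.03 0 0 0;0 0 -0.025 0 0 0;0 0 -0.01 0 0 0;0 0 0 0 0 0",
)

```text
time_s: 3.75
position: [0.5944, 0.1978, 0.008]
tool_rot: [[-0.071, 0.997, -0.001], [0.997, 0.071, -0.0], [-0.0, -0.001, -1.0]]
ft_force: [-0.3, -1.3, 1.4]
gripper_width: 0.0351
finger_force: 0.0
```

carry_out(
  targets="0 0 0 0 0 0;0 0 0 0 0 0;0 0 0 0 0 0;0 0 0 0 0 0;0 0 0 0 0 0;0 0 0 0 0 0",
  gripper=-1,
)

```text
time_s: 4.5
position: [0.5958, 0.1973, 0.0092]
tool_rot: [[-0.07, 0.998, 0.002], [0.998, 0.07, 0.001], [0.001, 0.002, -1.0]]
ft_force: [-1.3, 1.6, 6.5]
gripper_width: 0.0216
finger_force: 30.0
```

carry_out(
  targets="0 0 0.03 0 0 0;0 0 0.04 0 0 0;0.0107 -0.0401 0 0 0 2.83;0.0107 -0.0401 0 0 0 2.83;0.0107 -0.0401 0 0 0 2.83;0.0107 -0.0401 0 0 0 2.83;0 0 0 0 0 0;0 0 0 0 0 0",
)

```text
time_s: 5.5
position: [0.6376, 0.0367, 0.078]
tool_rot: [[-0.263, 0.965, -0.0], [0.965, 0.263, 0.0], [0.0, -0.0, -1.0]]
ft_force: [-0.6, 0.5, 0.5]
gripper_width: 0.0219
finger_force: 30.0
```

```bash
cat > st.py <<'E'
from h import *
def st(k=5):
    a=[];
    for _ in range(k):
        capture('scene');s=read_state();R=np.array(s['tool_rot']);a.append(np.r_[s['position'],np.arctan2(R[1,1],R[0,1]),s['gripper_width'],s['finger_force'],s['ft_force']])
    return np.mean(a,0)
if __name__=='__main__':
    print(st().round(4))
E
python3 st.py
```

```text
[ 6.37600e-01  3.75000e-02  7.80000e-02  2.68300e-01  2.16000e-02
  2.99997e+01 -7.83000e-01 -2.43900e-01  2.10400e-01]
```

carry_out(
  targets="0 -0.001 -0.03 0 0 0;0 0 -0.016 0 0 0;0 0 -0.004 0 0 0;0 0 -0.004 0 0 0;0 0 -0.004 0 0 0;0 0 0 0 0 0",
)

```text
time_s: 6.5
position: [0.638, 0.0355, 0.0201]
tool_rot: [[-0.264, 0.964, 0.0], [0.964, 0.264, 0.0], [-0.0, 0.0, -1.0]]
ft_force: [0.2, 0.3, -0.4]
gripper_width: 0.0213
finger_force: 30.0
```

```bash
python3 st.py
```

```text
[ 6.38100e-01  3.54000e-02  2.03000e-02  2.67400e-01  2.17000e-02
  2.99997e+01 -1.43300e-01 -1.21800e-01 -2.29400e-01]
```

carry_out(
  targets="0 0 0 0 0 0;0 0 0 0 0 0;0 0 0 0 0 0;0 0 0.03 0 0 0;0 0 0.05 0 0 0;0 0.06 0.03 0 0 0;0 0.06 0 0 0 0;0 0.06 0 0 0 0;0 0 0 0 0 0",
  gripper=-0.25,
)

```text
time_s: 7.88
position: [0.6376, 0.2155, 0.1281]
tool_rot: [[-0.269, 0.963, 0.001], [0.963, 0.269, 0.001], [0.001, 0.001, -1.0]]
ft_force: [-0.6, -0.4, 0.2]
gripper_width: 0.0329
finger_force: 0.0
```

```bash
cat > look.py <<'E'
import sys
from fit import *
from st import st
def look(names,p4=None):
    for n in('top','scene'):
        p,d=snap(n);z=hmap(n,d)[...,2]
        for k in names:
            kind,p0=G[k]
            try:r,e,c=fit(n,kind,z>.006,np.array(FOUND.get(k,p0)));print(n,k,r.round(4).tolist(),round(e,2),c)
            except Exception as ex:print(n,k,'err',ex)
        yield n,p
FOUND={'blue':[.4248,-.0177,1.351],'green':[.486,.3005,2.0767],'white':[.6755,.1924,-.1],'bluet':[.64,.2492,-.14],'teal':[.527,.172,-.25],'yellow':[.5407,-.1786,.81]}
def crop(n,p,xyz,name,w=44,k=8):
    q=project(n,np.array([xyz]))[0].astype(int);im=p[max(q[1]-35,0):q[1]+35,q[0]-w:q[0]+w]
    return np.clip(cv2.resize(im,None,fx=4,fy=4,interpolation=cv2.INTER_CUBIC).astype(float)*1.5,0,255).astype(np.uint8)[...,::-1]
if __name__=='__main__':
    ims=[crop(n,p,[.651,-.013,.02],n) for n,p in look(sys.argv[2:])]
    cv2.imwrite('pics/'+sys.argv[1],np.vstack(ims))
    print(st(2).round(4))
E
python3 look.py b1.png white bluet teal yellow blue green
```

```text
top white [0.6722, 0.2063, -0.3558] 0.77 363
top bluet [0.6433, 0.2596, -0.0883] 0.85 575
top teal [0.5227, 0.1783, -0.0047] 0.82 477
top yellow [0.5401, -0.1782, 0.7411] 0.08 77
top blue [0.425, -0.0173, 1.3501] 0.03 1651
top green [0.4512, 0.3189, 2.7946] 0.77 7837
scene white [0.6761, 0.192, -0.1389] 0.15 114
scene bluet [0.6415, 0.2484, -0.3112] 0.12 108
scene teal [0.5272, 0.1708, -0.2987] 0.1 93
scene yellow [0.5412, -0.179, 0.7595] 0.14 113
scene blue [0.4242, -0.018, 1.3524] 0.04 1730
scene green [0.4862, 0.3034, 2.0488] 0.55 3115
[0.6377 0.2104 0.1276 0.2671 0.0327 0.     0.2664 0.0314 0.3033]
```

View pics/b1.png

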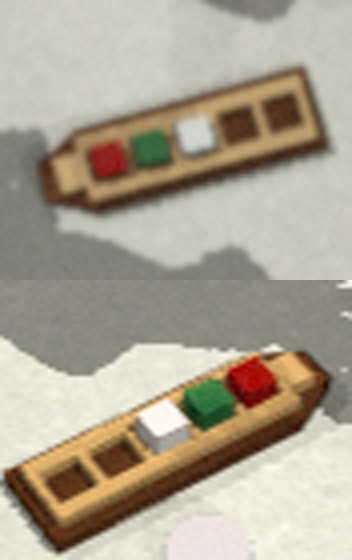

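Red tile sits home in pocket 4 (top crop (108,160)), level with its neighbours. White tile next.

carry_out(
  targets="0.019 -0.01 -0.02 0 0 -7.6;0.019 -0.01 -0.02 0 0 -7.6;0 0 -0.02 0 0 -7.6;0 0 0 0 0 0;0 0 0 0 0 0",
)

```text
time_s: 8.7
position: [0.6762, 0.1905, 0.0685]
tool_rot: [[0.129, 0.992, 0.0], [0.992, -0.129, 0.0], [0.0, 0.0, -1.0]]
ft_force: [-0.1, 0.2, 0.6]
gripper_width: 0.0329
finger_force: 0.0
```

```bash
python3 st.py
```

```text
[ 0.6764  0.1913  0.069  -0.1294  0.0328  0.      0.047  -0.3446  0.0671]
```

carry_out(
  targets="-0.0006 0.0009 -0.03 0 0 0;0 0 -0.025 0 0 0;0 0 -0.006 0 0 0;0 0 0 0 0 0",
)

```text
time_s: 9.45
position: [0.6751, 0.1922, 0.0064]
tool_rot: [[0.13, 0.992, -0.001], [0.992, -0.13, -0.0], [-0.0, -0.001, -1.0]]
ft_force: [-0.1, -0.3, -0.4]
gripper_width: 0.0328
finger_force: 0.0
```

carry_out(
  targets="0 0 0 0 0 0;0 0 0 0 0 0;0 0 0 0 0 0;0 0 0 0 0 0;0 0 0 0 0 0;0 0 0.03 0 0 0;0 0 0.04 0 0 0;-0.0034 -0.0614 0 0 0 5.65;-0.0034 -0.0614 0 0 0 5.65;-0.0034 -0.0614 0 0 0 5.65;-0.0034 -0.0614 0 0 0 5.65;0 0 0 0 0 0;0 0 0 0 0 0",
  gripper=-1,
)

```text
time_s: 11.08
position: [0.6615, -0.0532, 0.0768]
tool_rot: [[-0.259, 0.966, -0.0], [0.966, 0.259, 0.0], [0.0, -0.0, -1.0]]
ft_force: [0.3, 0.9, 0.2]
gripper_width: 0.0218
finger_force: 29.9
```

```bash
python3 st.py
```

```text
[ 6.617e-01 -5.190e-02  7.680e-02  2.651e-01  2.170e-02  2.990e+01
 -2.838e-01  4.493e-01  3.310e-02]
```

carry_out(
  targets="0.0003 -0.0013 -0.03 0 0 0;0 0 -0.016 0 0 0;0 0 -0.004 0 0 0;0 0 -0.004 0 0 0;0 0 -0.003 0 0 0;0 0 0 0 0 0",
)

```text
time_s: 12.08
position: [0.6622, -0.0547, 0.0202]
tool_rot: [[-0.261, 0.965, 0.0], [0.965, 0.261, -0.0], [-0.0, 0.0, -1.0]]
ft_force: [0.4, -0.3, -0.5]
gripper_width: 0.0219
finger_force: 29.9
```

```bash
python3 st.py
```

```text
[ 6.622e-01 -5.470e-02  2.030e-02  2.639e-01  2.160e-02  2.990e+01
  1.372e-01 -3.297e-01 -5.197e-01]
```

carry_out(
  targets="0 0 0 0 0 0;0 0 0 0 0 0;0 0 0 0 0 0;0 0 0.03 0 0 0;0 0 0.04 0 0 0;-0.0303 -0.0311 0 0 0 7.4;-0.0303 -0.0311 0 0 0 7.4;-0.0303 -0.0311 -0.01 0 0 7.4;-0.0303 -0.0311 -0.01 0 0 7.4;0 0 0 0 0 0;0 0 0 0 0 0",
  gripper=-0.25,
)

```text
time_s: 13.7
position: [0.5416, -0.1791, 0.0703]
tool_rot: [[-0.702, 0.712, 0.001], [0.712, 0.702, -0.0], [-0.001, 0.001, -1.0]]
ft_force: [-0.1, -0.3, 0.3]
gripper_width: 0.033
finger_force: 0.0
```

```bash
python3 look.py b2.png yellow teal bluet blue green; python3 st.py
```

```text
top yellow [0.5475, -0.1967, 1.4522] 0.86 598
top teal [0.5274, 0.1718, -0.209] 0.1 79
top bluet [0.6399, 0.2497, -0.115] 0.15 75
top blue [0.3825, -0.0548, 0.9065] 0.71 5726
top green [0.4864, 0.3008, 2.0752] 0.04 1715
scene yellow [0.5408, -0.179, 0.7973] 0.14 112
scene teal [0.5273, 0.1714, -0.2974] 0.12 92
scene bluet [0.6415, 0.2483, -0.3078] 0.13 107
scene blue [0.4151, -0.0578, 1.3194] 0.38 2792
scene green [0.4854, 0.3003, 2.0811] 0.04 1414
[ 0.5419 -0.1784  0.0703  0.7812  0.0329  0.     -0.1628  0.4694  0.4002]
[ 0.5413 -0.1785  0.07    0.7813  0.0328  0.     -0.1772 -0.1082  0.2599]
```

View pics/b2.png

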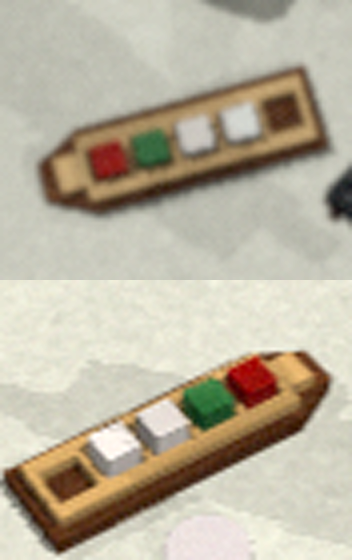

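White tile is home in pocket 1; only pocket 0 is empty. Yellow tile next.

carry_out(
  targets="-0.0004 -0.0002 -0.03 0 0 0;0 0 -0.025 0 0 0;0 0 -0.0075 0 0 0;0 0 0 0 0 0",
)

```text
time_s: 14.65
position: [0.5403, -0.1791, 0.0073]
tool_rot: [[-0.704, 0.711, -0.001], [0.711, 0.704, 0.0], [0.001, -0.0, -1.0]]
ft_force: [0.9, 0.2, -0.3]
gripper_width: 0.033
finger_force: 0.0
```

carry_out(
  targets="0 0 0 0 0 0;0 0 0 0 0 0;0 0 0 0 0 0;0 0 0 0 0 0;0 0 0 0 0 0;0 0 0.03 0 0 0;0 0 0.04 0 0 0;0.0323 0.0238 0 0 0 -7.35;0.0323 0.0238 0 0 0 -7.35;0.0323 0.0238 0 0 0 -7.35;0.0323 0.0238 0 0 0 -7.35;0 0 0 0 0 0;0 0 0 0 0 0",
  gripper=-1,
)

```text
time_s: 16.27
position: [0.6686, -0.0842, 0.077]
tool_rot: [[-0.266, 0.964, -0.001], [0.964, 0.266, -0.0], [0.0, -0.001, -1.0]]
ft_force: [-0.4, 0.0, -0.3]
gripper_width: 0.0217
finger_force: 30.0
```

```bash
python3 st.py
```

```text
[ 6.68600e-01 -8.47000e-02  7.73000e-02  2.67300e-01  2.16000e-02
  2.99879e+01 -2.65700e-01  2.93500e-01 -6.16500e-01]
```

carry_out(
  targets="0.0015 0.0012 -0.03 0 0 0;0 0 -0.016 0 0 0;0 0 -0.004 0 0 0;0 0 -0.004 0 0 0;0 0 -0.003 0 0 0;0 0 0 0 0 0",
)

```text
time_s: 17.27
position: [0.6713, -0.0828, 0.0207]
tool_rot: [[-0.264, 0.964, 0.0], [0.964, 0.264, -0.0], [-0.0, 0.0, -1.0]]
ft_force: [0.5, 0.2, -0.5]
gripper_width: 0.0219
finger_force: 30.0
```

```bash
python3 st.py
```

```text
[ 6.7130e-01 -8.2800e-02  2.0800e-02  2.6750e-01  2.1700e-02  2.9988e+01
  3.5760e-01  1.9710e-01 -2.6780e-01]
```

carry_out(
  targets="-0.0008 -0.0004 0 0 0 0;0 0 0 0 0 0;0 0 0 0 0 0;0 0 0.03 0 0 0;0 0 0.04 0 0 0;-0.0286 0.0509 0 0 0 -5.9;-0.0286 0.0509 0 0 0 -5.9;-0.0286 0.0509 0 0 0 -5.9;-0.0286 0.0509 0 0 0 -5.9;-0.0286 0.0509 0 0 0 -5.9;0 0 0 0 0 0;0 0 0 0 0 0",
  gripper=-0.25,
)

```text
time_s: 19.02
position: [0.5278, 0.1712, 0.0907]
tool_rot: [[0.243, 0.97, 0.001], [0.97, -0.243, 0.0], [0.0, 0.001, -1.0]]
ft_force: [0.2, 0.3, -0.9]
gripper_width: 0.033
finger_force: 0.0
```

```bash
python3 look.py b3.png teal bluet blue; python3 st.py
```

```text
top teal [0.5165, 0.183, 0.0073] 0.86 598
top bluet [0.6213, 0.2611, 0.0069] 0.77 380
top blue [0.425, -0.0174, 1.3496] 0.04 1661
scene teal [0.5272, 0.1711, -0.2065] 0.13 92
scene bluet [0.6415, 0.2483, -0.3105] 0.16 104
scene blue [0.4247, -0.0182, 1.3554] 0.04 1728
[ 0.5281  0.1701  0.0904 -0.2489  0.0331  0.      0.0731  0.2935  0.6275]
[ 0.5277  0.1704  0.0904 -0.2487  0.033   0.      0.5189 -0.0275 -0.2583]
```

View pics/b3.png

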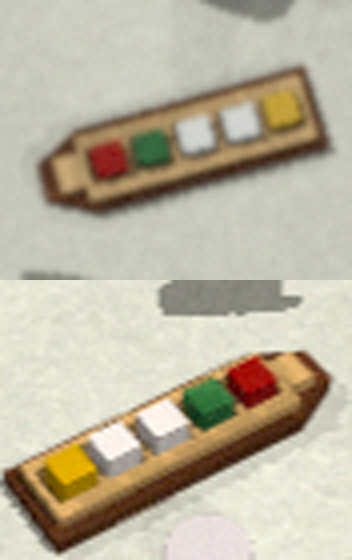

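All five pockets are filled. Trays next: green first.

carry_out(
  targets="-0.0078 0.0251 0 0 0 8.66;-0.0078 0.0251 0 0 0 8.66;-0.0078 0.0251 0 0 0 8.66;-0.0078 0.0251 0 0 0 8.66;-0.0078 0.0251 0 0 0 8.66;0 0 0 0 0 0;0 0 0 0 0 0",
  gripper=1,
)

```text
time_s: 20.35
position: [0.4883, 0.2962, 0.0903]
tool_rot: [[-0.485, 0.875, -0.0], [0.875, 0.485, -0.0], [-0.0, -0.0, -1.0]]
ft_force: [0.7, 0.1, 0.2]
gripper_width: 0.0874
finger_force: 0.0
```

```bash
python3 look.py x.png green; python3 st.py
```

```text
top green [0.4809, 0.3096, 2.0829] 0.73 6271
scene green [0.4853, 0.3003, 2.0806] 0.14 1598
[ 0.4886  0.2959  0.0904  0.5062  0.0879  0.      0.3039  0.5495 -0.1303]
[0.4885 0.2963 0.0904 0.5072 0.0878 0.     0.0899 0.2532 0.071 ]
```

carry_out(
  targets="0 0 -0.03 0 0 0;0 0 -0.03 0 0 0;0 0 -0.0155 0 0 0;0 0 -0.0055 0 0 0;0 0 0 0 0 0",
)

```text
time_s: 21.42
position: [0.4885, 0.2969, 0.0096]
tool_rot: [[-0.487, 0.874, 0.0], [0.874, 0.487, 0.0], [0.0, 0.0, -1.0]]
ft_force: [0.2, 0.3, -0.1]
gripper_width: 0.0877
finger_force: 0.0
```

carry_out(
  targets="0 0 0 0 0 0;0 0 0 0 0 0;0 0 0 0 0 0;0 0 0 0 0 0;0 0 0 0 0 0;0 0 0.01 0 0 0;0 0 0.03 0 0 0;0 0 0.04 0 0 0;0 0 0 0 0 0",
  gripper=-1,
)

```text
time_s: 22.55
position: [0.4902, 0.2978, 0.0924]
tool_rot: [[-0.487, 0.874, 0.005], [0.874, 0.487, 0.003], [0.0, 0.006, -1.0]]
ft_force: [0.6, 0.2, -1.2]
gripper_width: 0.0598
finger_force: 30.0
```

```bash
python3 st.py
```

```text
[ 0.4879  0.2966  0.0891  0.5083  0.0596 29.9997 -0.3331  0.4372 -1.6379]
```

carry_out(
  targets="0.0235 -0.0449 0 0 0 -1.96;0.0235 -0.0449 0 0 0 -1.96;0.0235 -0.0449 0 0 0 -1.96;0.0235 -0.0449 0 0 0 -1.96;0.0235 -0.0449 0 0 0 -1.96;0.0235 -0.0449 0 0 0 -1.96;0.0235 -0.0449 -0.02 0 0 -1.96;0 0 0 0 0 0;0 0 0 0 0 0",
)

```text
time_s: 23.92
position: [0.6516, -0.0172, 0.0681]
tool_rot: [[-0.265, 0.964, -0.003], [0.964, 0.265, 0.0], [0.001, -0.003, -1.0]]
ft_force: [0.4, 0.9, -1.8]
gripper_width: 0.0595
finger_force: 30.0
```

```bash
cat > held.py <<'E'
import sys
from fit import *
from st import st
# colour fit of a held tray from both cameras: args colour z_underside
col=sys.argv[1];z0=float(sys.argv[2]);p0=np.array([.651,-.013,1.839])
for n in('top','scene'):
    p,d=snap(n,sys.argv[3]+n+'.png' if len(sys.argv)>3 else None);q=p.astype(int)
    m=(q[...,1]>q[...,0]*1.6+8)&(q[...,1]>q[...,2]*1.3+5) if col=='green' else (q[...,2]>q[...,0]*1.8+10)&(q[...,2]>q[...,1]*1.5)
    # fill the hidden strip by the hull of the mask
    u,v=project(n,np.array([[.651,-.013,z0+.02]]))[0].astype(int)
    w=np.zeros_like(m);w[max(v-70,0):v+70,u-80:u+80]=1;m&=w
    k,lab,s_,_=cv2.connectedComponentsWithStats(m.astype(np.uint8));m=np.isin(lab,[i for i in range(1,k) if s_[i,4]>40])
    h=cv2.convexHull(np.argwhere(m)[:,::-1].astype(np.int32));f=np.zeros(m.shape,np.uint8);cv2.fillConvexPoly(f,h,1)
    MODEL['tray'][0]=(out(),0,.032)
    r,e,c=fit(n,'tray',f>0,p0,z0,r=.16);print(n,r.round(4).tolist(),round(e,3),int(m.sum()),c)
print(st().round(4))
E
python3 held.py green 0.0595
```

```text
top [0.6774, 0.2643, 6.0945] 1.0 87 90
scene [0.652, -0.0121, 1.8206] 0.18 1687 3210
[ 6.52600e-01 -1.64000e-02  6.97000e-02  2.70400e-01  5.97000e-02
  2.99997e+01  2.96000e-02 -5.47000e-02 -6.29300e-01]
```

carry_out(
  targets="0 -0.0014 -0.02 0 0 0;0 0 -0.01 0 0 0;0 0 -0.005 0 0 0;0 0 -0.005 0 0 0;0 0 -0.005 0 0 0;0 0 -0.004 0 0 0;0 0 0 0 0 0",
)

```text
time_s: 25.15
position: [0.6529, -0.0189, 0.0203]
tool_rot: [[-0.266, 0.964, 0.0], [0.964, 0.266, -0.0], [-0.0, 0.0, -1.0]]
ft_force: [-0.5, 0.1, -1.5]
gripper_width: 0.06
finger_force: 30.0
```

```bash
python3 st.py
```

```text
[ 6.52900e-01 -1.89000e-02  2.06000e-02  2.68800e-01  5.98000e-02
  2.99997e+01 -5.21000e-02  3.67000e-01 -1.16960e+00]
```

carry_out(
  targets="0 0 -0.0007 0 0 0;0 0 0 0 0 0;0 0 0 0 0 0;0 0 0 0 0 0;0 0 0.03 0 0 0;0 0 0.04 0 0 0;-0.0458 -0.0008 0.01 0 0 -5.57;-0.0458 -0.0008 0.01 0 0 -5.57;-0.0458 -0.0008 0 0 0 -5.57;-0.0458 -0.0008 0 0 0 -5.57;-0.0458 -0.0008 -0.02 0 0 -5.57;0 0 0 0 0 0;0 0 0 0 0 0",
  gripper=1,
)

```text
time_s: 27.02
position: [0.4251, -0.023, 0.0902]
tool_rot: [[0.215, 0.977, 0.002], [0.977, -0.215, -0.0], [0.0, 0.002, -1.0]]
ft_force: [0.9, 0.6, 0.5]
gripper_width: 0.0878
finger_force: 0.0
```

```bash
cat > stack.py <<'E'
import sys
from fit import *
from st import st
z0=float(sys.argv[1]);MODEL['tray'][0]=(out(),0,.032);MODEL['tray'][0]=(out(),max(-.004,.006-z0),.032)
ims=[]
from look import crop
for n in('top','scene'):
    p,d=snap(n);P=hmap(n,d);r,e,c=fit(n,'tray',P[...,2]>.006,np.array([.651,-.013,1.839]),z0);print(n,r.round(4).tolist(),round(e,3),c)
    # collar rim/top heights along the axis
    for x in(-.07,0,.06):
        w=[.651+x*-.265,-.013+x*.964,z0+.03];q=project(n,np.array([w]))[0].astype(int);print(x,np.nanmedian(P[q[1]-3:q[1]+4,q[0]-3:q[0]+4,2]).round(4),end='; ')
    print();ims.append(crop(n,p,[.651,-.013,z0+.02],n))
cv2.imwrite('pics/'+sys.argv[2],np.vstack(ims))
E
python3 stack.py .010 s1.png; python3 look.py x.png blue teal bluet; python3 st.py
```

```text
top [0.6515, -0.0144, 1.8426] 0.039 1741
-0.07 0.0431; 0 0.0434; 0.06 0.0429; 
scene [0.6514, -0.0147, 1.8416] 0.031 2564
-0.07 0.0423; 0 0.0425; 0.06 0.0428; 
top blue [0.4283, -0.0233, 1.4204] 0.74 6393
top teal [0.5275, 0.1718, -0.1573] 0.15 78
top bluet [0.64, 0.2491, -0.0007] 0.15 80
scene blue [0.4243, -0.0181, 1.3502] 0.23 2166
scene teal [0.527, 0.1713, -0.1922] 0.14 90
scene bluet [0.6416, 0.2483, -0.3043] 0.12 109
[ 0.4248 -0.023   0.0899 -0.217   0.0877  0.     -0.3035  0.0033  0.1533]
[ 0.4241 -0.0229  0.0898 -0.2171  0.0879  0.      0.0015 -0.0768  0.271 ]
```

View pics/s1.png

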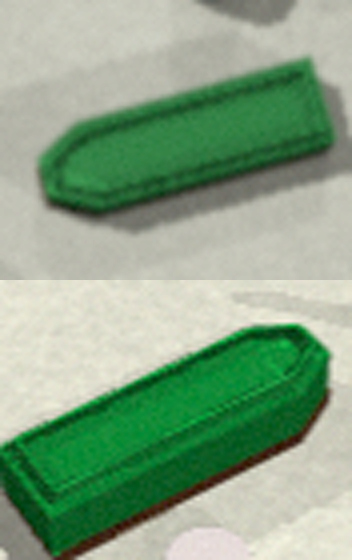

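The green tray sits level and home on the base. Now the blue tray.

carry_out(
  targets="-0.0006 0.0002 -0.03 0 0 0;0 0 -0.03 0 0 0;0 0 -0.0155 0 0 0;0 0 -0.005 0 0 0;0 0 0 0 0 0",
)

```text
time_s: 28.2
position: [0.4232, -0.0227, 0.0093]
tool_rot: [[0.216, 0.977, -0.0], [0.977, -0.216, 0.0], [-0.0, -0.0, -1.0]]
ft_force: [-0.3, 0.4, 0.5]
gripper_width: 0.0879
finger_force: 0.0
```

carry_out(
  targets="0 0 0 0 0 0;0 0 0 0 0 0;0 0 0 0 0 0;0 0 0 0 0 0;0 0 0 0 0 0;0 0 0.01 0 0 0;0 0 0.04 0 0 0;0 0 0.05 0 0 0;0 0 0 0 0 0",
  gripper=-1,
)

```text
time_s: 29.32
position: [0.4254, -0.0229, 0.1124]
tool_rot: [[0.215, 0.976, 0.007], [0.977, -0.215, -0.001], [0.001, 0.007, -1.0]]
ft_force: [-0.1, 0.4, -2.5]
gripper_width: 0.0599
finger_force: 30.0
```

```bash
python3 st.py
```

```text
[ 4.22800e-01 -2.27000e-02  1.09100e-01 -2.17200e-01  6.01000e-02
  2.99973e+01 -2.04800e-01 -2.90000e-02 -1.37240e+00]
```

carry_out(
  targets="0.0459 0.0007 0 0 0 5.57;0.0459 0.0007 0 0 0 5.57;0.0459 0.0007 0 0 0 5.57;0.0459 0.0007 0 0 0 5.57;0.0459 0.0007 0 0 0 5.57;0 0 0 0 0 0;0 0 0 0 0 0;0 0 0 0 0 0",
)

```text
time_s: 30.58
position: [0.6509, -0.0192, 0.1083]
tool_rot: [[-0.265, 0.964, -0.003], [0.964, 0.265, 0.0], [0.001, -0.003, -1.0]]
ft_force: [-0.3, 0.2, -1.1]
gripper_width: 0.0599
finger_force: 30.0
```

```bash
python3 held.py blue .0995
```

```text
top [0.6542, -0.0045, 1.9296] 15.118 106 122
scene [0.6495, -0.0155, 1.8327] 0.105 1729 2578
[ 6.52300e-01 -1.93000e-02  1.09400e-01  2.68600e-01  5.98000e-02
  2.99973e+01 -9.93000e-02  5.23000e-02 -1.19240e+00]
```

carry_out(
  targets="0.0004 0 -0.03 0 0 0;0 0 -0.01 0 0 0;0 0 -0.005 0 0 0;0 0 -0.005 0 0 0;0 0 -0.004 0 0 0;0 0 -0.003 0 0 0;0 0 0 0 0 0",
)

```text
time_s: 31.8
position: [0.6531, -0.0192, 0.0522]
tool_rot: [[-0.266, 0.964, -0.0], [0.964, 0.266, -0.0], [0.0, -0.0, -1.0]]
ft_force: [0.3, -0.1, -1.2]
gripper_width: 0.0596
finger_force: 30.0
```

```bash
python3 st.py
```

```text
[ 6.53200e-01 -1.92000e-02  5.24000e-02  2.68800e-01  5.99000e-02
  2.99973e+01  3.99000e-01 -5.17400e-01 -1.39950e+00]
```

carry_out(
  targets="0 0 -0.0008 0 0 0;0 0 0 0 0 0;0 0 0 0 0 0;0 0 0 0 0 0;0 0 0.03 0 0 0;0 0 0.04 0 0 0;-0.0025 0.0536 0 0 0 -5;-0.0025 0.0536 0 0 0 -5;-0.0025 0.0536 -0.01 0 0 -5;-0.0025 0.0536 -0.01 0 0 -5;-0.0025 0.0536 -0.01 0 0 -5;0 0 0 0 0 0;0 0 0 0 0 0",
  gripper=1,
)

```text
time_s: 33.67
position: [0.6404, 0.2484, 0.0913]
tool_rot: [[0.165, 0.986, -0.0], [0.986, -0.165, -0.0], [-0.001, -0.0, -1.0]]
ft_force: [-0.8, -0.6, 0.5]
gripper_width: 0.0875
finger_force: 0.0
```

```bash
python3 stack.py .042 s2.png; python3 look.py x.png bluet teal; python3 st.py
```

```text
top [0.6499, -0.0136, 1.8237] 0.091 1988
-0.07 0.0738; 0 0.0749; 0.06 0.0748; 
scene [0.6693, -0.0188, 1.8913] 0.199 3424
-0.07 0.0748; 0 0.0746; 0.06 0.0744; 
top bluet [0.6433, 0.2596, -0.0883] 0.85 572
top teal [0.5273, 0.1733, -0.228] 0.72 260
scene bluet [0.6415, 0.2483, -0.3036] 0.13 109
scene teal [0.5271, 0.171, -0.2116] 0.13 92
[ 0.641   0.2475  0.0918 -0.169   0.0879  0.      0.3666  0.7236 -0.2577]
[ 0.6408  0.2482  0.0916 -0.1683  0.0878  0.     -0.2498 -0.2961  0.1042]
```

View pics/s2.png

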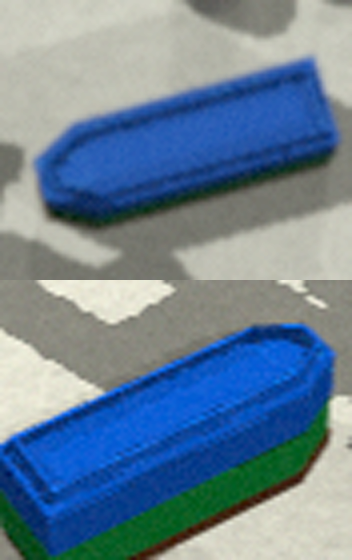

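The blue tray is home on the green one and level; the stack top matches the predicted height. Next, the leftover tiles, blue first.

carry_out(
  targets="0 0.0007 -0.02 0 0 0;0 0 -0.03 0 0 0;0 0 -0.027 0 0 0;0 0 -0.007 0 0 0;0 0 0 0 0 0",
  gripper=-0.25,
)

```text
time_s: 34.85
position: [0.6401, 0.2494, 0.0065]
tool_rot: [[0.167, 0.986, -0.001], [0.986, -0.167, -0.0], [-0.001, -0.001, -1.0]]
ft_force: [-0.3, 0.4, 0.1]
gripper_width: 0.0411
finger_force: 0.0
```

carry_out(
  targets="0 0 0 0 0 0;0 0 0 0 0 0;0 0 0 0 0 0;0 0 0 0 0 0;0 0 0 0 0 0;0 0 0.05 0 0 0;0 0 0.055 0 0 0;0 0 0.055 0 0 0;0 0 0 0 0 0",
  gripper=-1,
)

```text
time_s: 35.98
position: [0.6435, 0.2505, 0.173]
tool_rot: [[0.167, 0.986, 0.009], [0.986, -0.167, 0.003], [0.005, 0.008, -1.0]]
ft_force: [0.7, 0.6, -0.6]
gripper_width: 0.0218
finger_force: 30.0
```

carry_out(
  targets="0.002 -0.055 0 0 0 0;0.002 -0.055 0 0 0 0;0.002 -0.055 0 0 0 0;0.002 -0.055 0 0 0 0;0.002 -0.055 0 0 0 0;0.002 -0.055 0 0 0 0;0.002 -0.055 0 0 0 0;0.002 -0.055 0 0 0 0;0.002 -0.055 0 0 0 0;0 0 0 0 0 0;0 0 0 0 0 0;0 0 0 0 0 0",
)

```text
time_s: 37.48
position: [0.6583, -0.2439, 0.1667]
tool_rot: [[0.165, 0.986, -0.001], [0.986, -0.165, 0.001], [0.001, -0.001, -1.0]]
ft_force: [0.2, -0.6, -0.2]
gripper_width: 0.022
finger_force: 30.0
```

```bash
python3 - <<'E'
from fit import *
from st import st
p,d=snap('scene','t.png');P=hmap('scene',d);z=P[...,2]
m=(z>.022)&(z<.034)&(np.abs(P[...,0]-.66)<.08)&(np.abs(P[...,1]+.227)<.07)
r=cv2.minAreaRect((P[m][:,:2]*1000).astype(np.float32));print(m.sum(),r);print(st().round(4))
q=project('scene',np.array([[.66,-.22,.08]]))[0].astype(int)
cv2.imwrite('pics/t1.png',cv2.resize(cv2.cvtColor(p,cv2.COLOR_RGB2BGR)[q[1]-60:q[1]+60,q[0]-70:q[0]+90],None,fx=4,fy=4))
E
```

```text
460 ((661.747802734375, -226.47293090820312), (100.17326354980469, 104.12457275390625), 79.85333251953125)
[ 6.58800e-01 -2.44400e-01  1.67500e-01 -1.66100e-01  2.19000e-02
  2.99997e+01  9.52000e-02  1.82300e-01 -2.92000e-01]
```

View pics/t1.png

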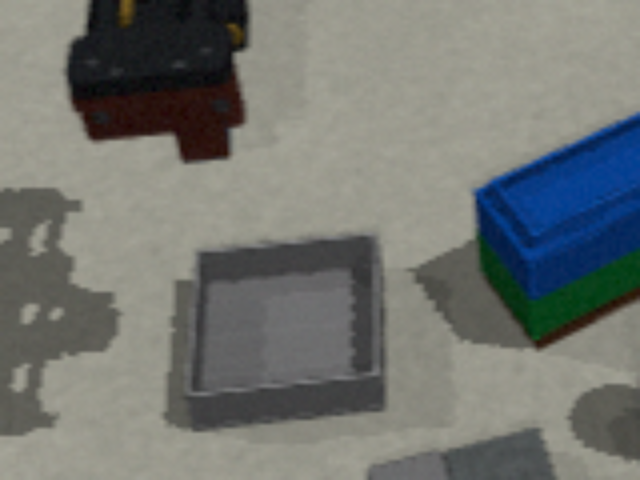

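The tin is empty and aligned with the gripper, centred near (0.661, -0.2265). Lowering the blue tile into it.

carry_out(
  targets="0.002 -0.0015 -0.05 0 0 0;0 0 -0.05 0 0 0;0 0 -0.035 0 0 0;0 0 -0.014 0 0 0;0 0 0 0 0 0",
)

```text
time_s: 38.4
position: [0.6605, -0.2469, 0.0181]
tool_rot: [[0.167, 0.986, -0.001], [0.986, -0.167, 0.0], [0.0, -0.001, -1.0]]
ft_force: [0.6, 0.2, 0.3]
gripper_width: 0.0218
finger_force: 30.0
```

carry_out(
  targets="0 0 0 0 0 0;0 0 0 0 0 0;0 0 0 0 0 0;0 0 0.04 0 0 0;0 0 0.05 0 0 0;0 0 0.06 0 0 0;-0.015 0.055 0 0 0 0;-0.015 0.055 0 0 0 0;-0.015 0.055 0 0 0 0;-0.017 0.055 0 0 0 0;-0.017 0.055 0 0 0 0;-0.018 0.055 0 0 0 0;-0.018 0.044 -0.03 0 0 -1;-0.018 0.044 -0.04 0 0 -1;0 0 0 0 0 0;0 0 0 0 0 0",
  gripper=-0.25,
)

```text
time_s: 40.4
position: [0.5283, 0.171, 0.0991]
tool_rot: [[0.2, 0.98, 0.001], [0.98, -0.2, 0.0], [0.0, 0.001, -1.0]]
ft_force: [1.1, 0.5, 0.3]
gripper_width: 0.0329
finger_force: 0.0
```

```bash
python3 look.py x.png teal;python3 st.py
```

```text
top teal [0.5165, 0.183, 0.0073] 0.86 596
scene teal [0.5273, 0.1708, -0.2338] 0.13 94
[ 0.5289  0.1702  0.0996 -0.2039  0.0329  0.      0.4559 -0.0283  0.0753]
[ 0.5283  0.1704  0.099  -0.2036  0.0329  0.      0.14   -0.3461  0.1302]
```

carry_out(
  targets="-0.0011 0.0009 -0.04 0 0 0;0 0 -0.04 0 0 0;0 0 -0.0115 0 0 0;0 0 0 0 0 0",
)

```text
time_s: 41.35
position: [0.5263, 0.1717, 0.0067]
tool_rot: [[0.201, 0.98, -0.001], [0.98, -0.201, -0.0], [-0.001, -0.001, -1.0]]
ft_force: [-0.5, 0.4, 0.9]
gripper_width: 0.0334
finger_force: 0.0
```

carry_out(
  targets="0 0 0 0 0 0;0 0 0 0 0 0;0 0 0 0 0 0;0 0 0 0 0 0;0 0 0 0 0 0;0 0 0.05 0 0 0;0 0 0.055 0 0 0;0 0 0.055 0 0 0;0.0191 -0.0539 0 0 0 0.3;0.0191 -0.0539 0 0 0 0.3;0.0191 -0.0539 0 0 0 0.3;0.0191 -0.0539 0 0 0 0.3;0.0191 -0.0539 0 0 0 0.3;0.0191 -0.0539 0 0 0 0.3;0.0191 -0.0539 0 0 0 0.3;0 0 0 0 0 0;0 0 0 0 0 0",
  gripper=-1,
)

```text
time_s: 43.48
position: [0.6596, -0.2051, 0.1668]
tool_rot: [[0.166, 0.986, -0.001], [0.986, -0.166, 0.001], [0.0, -0.001, -1.0]]
ft_force: [-1.2, 0.3, 0.0]
gripper_width: 0.0217
finger_force: 30.0
```

```bash
python3 st.py
```

```text
[ 6.59800e-01 -2.04100e-01  1.67000e-01 -1.64600e-01  2.17000e-02
  2.99996e+01  1.95000e-02  1.37000e-01 -1.67200e-01]
```

carry_out(
  targets="0.001 -0.001 -0.05 0 0 0;0 0 -0.05 0 0 0;0 0 -0.035 0 0 0;0 0 -0.014 0 0 0;0 0 0 0 0 0",
)

```text
time_s: 44.35
position: [0.6611, -0.2059, 0.0177]
tool_rot: [[0.164, 0.986, -0.001], [0.986, -0.164, 0.0], [0.0, -0.001, -1.0]]
ft_force: [0.9, -1.0, -0.3]
gripper_width: 0.0217
finger_force: 30.0
```

carry_out(
  targets="0 0 0 0 0 0;0 0 0 0 0 0;0 0 0 0 0 0;0 0 0.04 0 0 0;0 0 0.05 0 0 0;0 0 0.06 0 0 0;-0.05 -0.03 0.01 0 0 0;-0.05 -0.03 0.01 0 0 0;-0.05 -0.03 0.01 0 0 0;-0.05 -0.03 0 0 0 0;0 0 0 0 0 0;0 0 0 0 0 0;0 0 0 0 0 0",
  gripper=-0.25,
)

```text
time_s: 45.98
position: [0.4623, -0.326, 0.198]
tool_rot: [[0.164, 0.987, 0.001], [0.987, -0.164, -0.0], [-0.0, 0.001, -1.0]]
ft_force: [0.1, -0.4, 0.7]
gripper_width: 0.0327
finger_force: 0.0
```

```bash
python3 stack.py .042 s3.png; python3 - <<'E'
from h import *
a,_=capture('top');b,_=capture('scene')
f=lambda p:np.clip(p[...,::-1].astype(float)*1.4,0,255).astype(np.uint8)
cv2.imwrite('pics/end.png',np.hstack([cv2.resize(f(a)[90:270,180:460],None,fx=1.4,fy=1.4),cv2.resize(f(b)[180:320,190:400],(392,252))]))
E
```

```text
top [0.6497, -0.0133, 1.8335] 0.089 1981
-0.07 0.0747; 0 0.0742; 0.06 0.0758; 
scene [0.6686, -0.0186, 1.8931] 0.199 3431
-0.07 0.0744; 0 0.0743; 0.06 0.0745;
```

View pics/end.png

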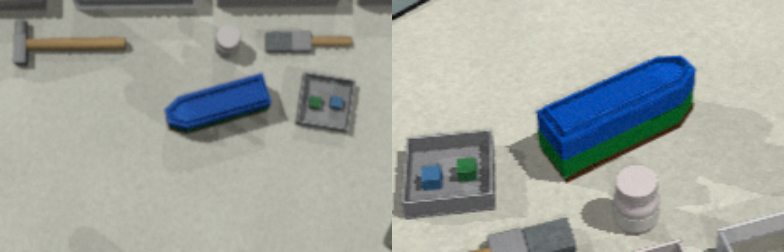

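The picture shows both leftover tiles in the tin (top view (316,102) and (337,102)), both trays stacked on the base, and the glue jar still standing at (228,40). Handing in.

```bash
python3 -c "
from station import *
print(job_done())"
```

```text
the job is handed in; nothing more can be done
None
```

The job is handed in at about 46 s of the 208 s allowed: all five pockets hold tiles, the green and blue trays are nested home on the base with noses aligned, the two leftover spares are in the tin, and the glue jar was not touched.

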